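Pin the casting mould shut in order

ROBOT

A 7-joint arm with a two-finger parallel gripper is mounted at the origin on the work surface. World frame = base frame: x ahead of the robot, y to its left, z up, the work surface at z = 0. Lengths are in m, angles in rad, forces in N, time in s.
With the tool pointing down it reaches from about 0.4 to 0.85 m from the base axis. Payload 10.4 kg.
Tool frame: the origin (TCP) lies on the centre line of the jaws, within the pads' length; the fingertips stand 22 mm ahead of it and the grasp point (between the pads) lies 3 mm ahead of it; z points along the fingers, y is the direction in which the jaws open and shut (so a half turn about z gives the same grasp; the last joint's range is limited). The gripper opens to 85 mm and grips with 20 to 120 N. Pads are 22 mm wide; open, the fingers measure 114 mm over their backs; the gripper's body (76 mm by 85 mm) begins 54 mm behind the grasp point. The pads swing forward as they close: fully open they stand 13 mm farther back than shut.
Start: joints at [1.18, 0.332, -0.065, 1.46, 0.022, 1.35, -0.088], TCP at [0.225, -0.583, 0.253] pointing down, gripper open.
Joint ranges: [-2.6, 2.6], [-0.5, 2.12], [-1.47, 1.34], [0.16, 2.42], [-1.27, 4.41], [0.06, 2.06], [-2.6, 2.6]. Speed limits (rad/s): [2.22, 2.22, 2.79, 2.79, 3.14, 3.14, 3.14].

INTERFACE

Orientations are given as a unit quaternion [x, y, z, w].
In Python, from workcell import manip gives the robot as it stands. The module is installed in compiled form; this text tells all that it offers.
- The arm moves only by the shell command python3 -m crank 'ROWS' [FORCE]. ROWS is JSON, a list of rows, each a list of 3 entries, a list of its own where there are three numbers: the opening, from -1 (shut) to 1 (fully open), then the shift along the tool's x, y, z normalised to -1 to 1, where 1 is 80 mm, then the turn, a rotation vector about the tool's x, y, z normalised to -1 to 1, where 1 is pi/4 rad. In form: [[jaw, [tx, ty, tz], [ax, ay, az]], ...]. A call has exactly 5 rows; each row shifts and turns the commanded pose from where the row before left it, along the tool's axes as they then stand; what a row does not reach is not made up. A row lasts 1/10 s, in which the tool goes at most 50 mm and 8.59 degrees, less where a joint would pass 70% of its speed; a pose out of reach is approached as far as the arm can. A call with a number of a shift or a turn outside -1 to 1 is refused whole. A call with a gripper value outside its range is refused whole. The fingers move at their own pace and stop on an object; FORCE is the grip in N (left out, the last holds). Time passes only in rows, so rows that do not move let the fingers close, or fill a call up. It gives the time, the measured TCP pose, the force and the opening at its end, in the units of the state.
- manip.get_obs(): the state, without advancing time (a new reading comes with each control period).
- manip.camera(name): name is "scene" or "top"; returns the picture (400x640x3 uint8, blue, green, red); there is no depth.
- manip.camera_info(name): a dict with "K" (3x3 intrinsics, pixels), "k1" (the pictures are not rectified: a ray, as slopes to the right and down, at radius r is drawn at 1 + k1 r^2 times it, then the intrinsics apply), "camera_from_world" (4x4, takes a point from world to camera coordinates). Camera axes: x right, y down, z forward; pixel columns grow to the right and rows downward; lengths in m; the calibration is good to about 2 mm. A picture is of the moment at which its call begins. camera_info takes no time and is no camera call.
- manip.hand_in(): hands the job in, once; it reports no verdict.
The state is a dict: "clock": time; "joint_pos": joint angles; "joint_velocities": joint speeds; "tau": joint torques, N m; "position": TCP position; "ee_rot": TCP orientation; "ft_force": force on the tool from outside, world axes, zero at the start; "torque": the same for the moment, N m; "grip_width": opening from 0.0 (shut) to 1.0 (fully open).
Only numpy, scipy, OpenCV 4.12 (cv2) and the standard library are available. Lean on these libraries where they do the work, as an engineer would, in place of code of your own. Each camera call takes 0.05 s, during which the arm holds its last target.

TASK

Pin the plaster casting mould shut: with the fingertips, gently push its coloured pins straight down until fully home, first the red one, then the yellow one, then the blue one, each home before the next is pushed. Leave the green pin standing up as it is, do not pull any pin up, do not press hard on the brittle plaster, and leave the stopper, cup, flask and brush where they stand.

Things in the scene. Friction and masses are not known exactly. Their poses are not given: they have to be found in the camera images.
- mould: Round two-part plaster casting mould, off-white, 252 mm across, standing on the table and fixed to it. Origin: centre of its underside, on the table. Its flat level top is 100 mm above the table and carries four pins, each 85 mm from the centre and 90 degrees apart, at the mould's own +x, +y, -x and -y; which colour is at which place varies.
- red_head (a point): Centre of the top of the red pin's head: an upright captive pin with a round, flat red plastic head 32 mm across and 12 mm thick, on a steel shaft 12 mm thick, over a brass seat 38 mm across that stands 4 mm above the mould's top. When the pin is fully home this point is 16 mm above the mould's top (116 mm above the table); at the start about 28 to 32 mm above it.
- red_pin (a joint): How far the red pin is pushed in, in m: grows as the pin is pushed down; 0.016 = fully home, head resting on its seat (hard stop); 0.000 to 0.004 at the start; negative if pulled up. The pin slides straight down with a steady friction of about 3 N, has no spring and stays where it is left.
- yellow_head (a point): Centre of the top of the yellow pin's head: an upright captive pin with a round, flat yellow plastic head 32 mm across and 12 mm thick, on a steel shaft 12 mm thick, over a brass seat 38 mm across that stands 4 mm above the mould's top. When the pin is fully home this point is 16 mm above the mould's top (116 mm above the table); at the start about 28 to 32 mm above it.
- yellow_pin (a joint): How far the yellow pin is pushed in, in m: grows as the pin is pushed down; 0.016 = fully home, head resting on its seat (hard stop); 0.000 to 0.004 at the start; negative if pulled up. The pin slides straight down with a steady friction of about 3 N, has no spring and stays where it is left.
- blue_head (a point): Centre of the top of the blue pin's head: an upright captive pin with a round, flat blue plastic head 32 mm across and 12 mm thick, on a steel shaft 12 mm thick, over a brass seat 38 mm across that stands 4 mm above the mould's top. When the pin is fully home this point is 16 mm above the mould's top (116 mm above the table); at the start about 28 to 32 mm above it.
- blue_pin (a joint): How far the blue pin is pushed in, in m: grows as the pin is pushed down; 0.016 = fully home, head resting on its seat (hard stop); 0.000 to 0.004 at the start; negative if pulled up. The pin slides straight down with a steady friction of about 3 N, has no spring and stays where it is left.
- green_head (a point): Centre of the top of the green pin's head: an upright captive pin with a round, flat green plastic head 32 mm across and 12 mm thick, on a steel shaft 12 mm thick, over a brass seat 38 mm across that stands 4 mm above the mould's top. When the pin is fully home this point is 16 mm above the mould's top (116 mm above the table); at the start about 28 to 32 mm above it.
- green_pin (a joint): How far the green pin is pushed in, in m: grows as the pin is pushed down; 0.016 = fully home, head resting on its seat (hard stop); 0.000 to 0.004 at the start; negative if pulled up. The pin slides straight down with a steady friction of about 3 N, has no spring and stays where it is left.
- red_seat: Fixed brass seat of the red pin, 38 mm across, 4 mm thick, on the mould's top. Origin: centre of its underside, on the pin's axis.
- yellow_seat: Fixed brass seat of the yellow pin, 38 mm across, 4 mm thick, on the mould's top. Origin: centre of its underside, on the pin's axis.
- blue_seat: Fixed brass seat of the blue pin, 38 mm across, 4 mm thick, on the mould's top. Origin: centre of its underside, on the pin's axis.
- green_seat: Fixed brass seat of the green pin, 38 mm across, 4 mm thick, on the mould's top. Origin: centre of its underside, on the pin's axis.
- stopper: Loose dark grey stopper, 52 mm across at the foot, 42 mm high, narrowing upwards, standing on the middle of the mould's top. Origin: centre of its underside. To be left alone.
- cup: Loose terracotta cup, 72 mm across the rim, 75 mm high, on the table beside the mould. Origin: centre of its underside. To be left alone.
- flask: Loose dark grey squat flask, 68 mm across, 58 mm high, on the table beside the mould. Origin: centre of its underside. To be left alone.
- brush: Loose brush 180 mm long lying on the table beyond the mould, its own x axis along it, origin near its middle. To be left alone.

How it is judged:
On the way, in this order (a step that is already met when the one before it is completed fails the run):
1. the red pin is pushed home (value of joint red_pin above 0.013 m), for 0.1 s.
2. the yellow pin is pushed home (value of joint yellow_pin above 0.013 m), for 0.1 s.
3. the blue pin is pushed home (value of joint blue_pin above 0.013 m), for 0.1 s.
At the end, for the whole second after the job is handed in: The red, yellow and blue pins are home (pushed in by more than 13 of the 16 mm), the green pin is within 4 mm of where it stood, and the stopper, cup, flask and brush are within 20 mm of where they stood (value of joint each of red_pin, yellow_pin, blue_pin above 0.013 m and distance of green_head from where it was at the start of the episode below 0.004 m and distance of each of stopper, cup, flask, brush from where it was at the start of the episode below 0.02 m); the robot touches nothing.
It fails at once if a pin is pushed (past 7 mm) before the one that comes before it (red, yellow, blue) is home ((value of joint yellow_pin above 0.007 m and not (value of joint red_pin above 0.013 m)) or (value of joint blue_pin above 0.007 m and not (value of joint yellow_pin above 0.013 m))).
It fails at once if the green pin is moved by more than 4 mm (distance of green_head from where it was at the start of the episode above 0.004 m).
It fails at once if a pin is pulled up by more than 4 mm above its free height (value of joint any of red_pin, yellow_pin, blue_pin, green_pin below -0.004 m).
It fails at once if a pin is pushed harder than 35 N, or the plaster with more than 20 N (contact force between any of the fingers, the arm and red_seat above 35 N or contact force between any of the fingers, the arm and yellow_seat above 35 N or contact force between any of the fingers, the arm and blue_seat above 35 N or contact force between any of the fingers, the arm and green_seat above 35 N or contact force between any of the fingers, the arm and mould above 20 N).
It fails at once if the stopper, cup, flask or brush is moved by more than 20 mm (distance of any of stopper, cup, flask, brush from where it was at the start of the episode above 0.02 m).
It also fails if it takes over 38 s, if anything falls off the work surface, if the arm or the gripper's body presses on something with over 40 N, if the wrist force passes 120 N, or if a joint passes its speed limit or range.

## Working session

There is one attempt and no reset: what is moved stays moved. The work goes in short steps, Python scripts to look and compute and a shell command to move; the robot and the scene stay as the last step left them, time stands still between calls to the robot, and variables do not carry over. Pictures are saved under pics/ and viewed, and the job is handed in when it is done.

```bash
mkdir -p pics; python3 - <<'E'
from workcell import manip
import cv2
o=manip.get_obs(); print({k:o[k] for k in('clock','position','ee_rot','ft_force','grip_width')})
for n in('scene','top'):
    cv2.imwrite(f'pics/{n}0.png',manip.camera(n)); i=manip.camera_info(n); print(n,i)
E
```

```text
{'clock': 0.0, 'position': array([ 0.22458196, -0.58289286,  0.25251145]), 'ee_rot': array([ 9.83140628e-01,  1.82849691e-01, -1.60897365e-04, -6.85031406e-04]), 'ft_force': array([-0.24273867,  0.36687288,  0.45409624]), 'grip_width': 1.0014858499292283}
scene {'K': array([[462.90730938,   0.        , 319.58463815],
       [  0.        , 462.90730938, 200.03097259],
       [  0.        ,   0.        ,   1.        ]]), 'k1': -0.04473895366206205, 'camera_from_world': array([[ 0.60032216,  0.79974819, -0.00401669, -0.38888528],
       [ 0.49611244, -0.37633121, -0.78246231, -0.19474383],
       [-0.62728443,  0.46773673, -0.62268499,  1.56576654],
       [ 0.        ,  0.        ,  0.        ,  1.        ]])}
top {'K': array([[365.14816689,   0.        , 319.44139737],
       [  0.        , 365.14816689, 196.17086158],
       [  0.        ,   0.        ,   1.        ]]), 'k1': -0.04819100219025498, 'camera_from_world': array([[ 0.2322413 , -0.9726281 ,  0.00765213, -0.06968199],
       [-0.94749484, -0.22800397, -0.22420462,  0.60343086],
       [ 0.21981243,  0.04481922, -0.97451205,  0.6816452 ],
       [ 0.        ,  0.        ,  0.        ,  1.        ]])}
```

View pics/scene0.png

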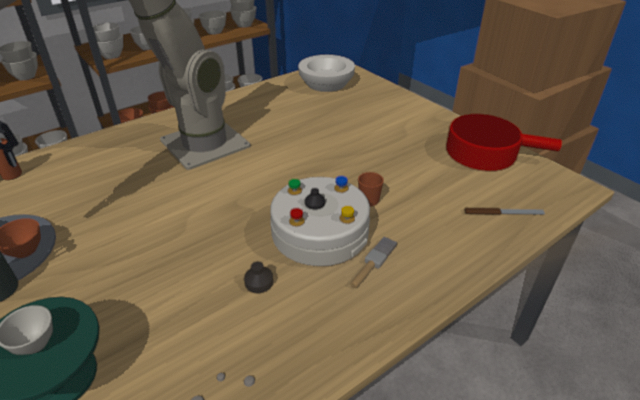

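View pics/top0.png

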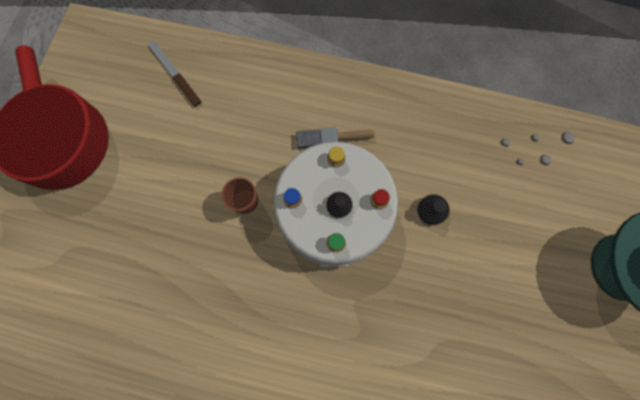

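The scene picture has red at about (297,214), yellow (348,211), blue (341,182) and green (295,184). In the top picture red is at (381,198), yellow (337,156), blue (292,197) and green (337,242). The stopper stands in the middle, and the cup, flask and brush are around the mould. Next I'll measure the positions.

```bash
cat > h.py <<'E'
import numpy as np, cv2
from workcell import manip
def ray(n,uv):
    i=manip.camera_info(n);K,k1,T=i['K'],i['k1'],i['camera_from_world']
    p=cv2.undistortPoints(np.array([[uv]],float),K,np.array([k1,0,0,0.]))[0,0]
    R=T[:3,:3];c=-R.T@T[:3,3];d=R.T@np.array([p[0],p[1],1]);return c,d/np.linalg.norm(d)
def onplane(n,uv,z):
    c,d=ray(n,uv);return c+d*(z-c[2])/d[2]
def tri(u1,u2):
    (c1,d1),(c2,d2)=ray('scene',u1),ray('top',u2)
    A=np.stack([d1,-d2],1);s=np.linalg.lstsq(A,c2-c1,rcond=None)[0]
    a,b=c1+s[0]*d1,c2+s[1]*d2;return (a+b)/2,np.linalg.norm(a-b)
H={'red':(0,6),'yellow':(22,30),'green':(55,80),'blue':(108,125)}
W={'scene':(260,160,380,245),'top':(270,140,402,262)}
def blobs(n,im):
    hsv=cv2.cvtColor(im,cv2.COLOR_BGR2HSV);x0,y0,x1,y1=W[n];r={}
    for c,(a,b) in H.items():
        m=cv2.inRange(hsv,(a,150,70),(b,255,255))
        if c=='red': m|=cv2.inRange(hsv,(174,150,70),(180,255,255))
        mm=np.zeros_like(m);mm[y0:y1,x0:x1]=m[y0:y1,x0:x1]
        N,l,s,ce=cv2.connectedComponentsWithStats(mm)
        if N<2: r[c]=None;continue
        k=1+np.argmax(s[1:,4]);r[c]=(ce[k],s[k])
    return r
E
python3 - <<'E'
from h import *
S,T=[blobs(n,cv2.imread(f'pics/{n}0.png')) for n in('scene','top')]
P={}
for c in H:
    if S[c] is None or T[c] is None: print(c,S[c],T[c]);continue
    p,e=tri(S[c][0],T[c][0]);q=onplane('top',T[c][0],.127);P[c]=q
    print(c,S[c][0].round(1),S[c][1],T[c][0].round(1),T[c][1],p.round(4),round(e,4),q.round(4),onplane('scene',S[c][0],.125).round(4))
m=sum(P.values())/4;print(m,{c:(np.linalg.norm(P[c][:2]-m[:2]).round(4),np.degrees(np.arctan2(*(P[c]-m)[1::-1])).round(1)) for c in P})
# objects tops
print('cup',onplane('top',(239,195),.075),'flask',onplane('top',(434,209),.05))
for n in('scene','top'):
    x0,y0,x1,y1=W[n];cv2.imwrite(f'pics/{n}0z.png',cv2.resize(cv2.imread(f'pics/{n}0.png')[y0:y1,x0:x1],None,fx=4,fy=4))
E
```

```text
red [296.3 213.4] [291 209  12  10 101] [380.7 197.1] [373 190  16  15 176] [ 0.6164 -0.0438  0.123 ] 0.0003 [ 0.6154 -0.0432  0.127 ] [ 0.6183 -0.0452  0.125 ]
yellow [347.3 211.3] [342 206  12  12 119] [336.1 154.8] [329 148  15  15 175] [0.6801 0.0581 0.1205] 0.0002 [0.6777 0.0578 0.127 ] [0.6842 0.0546 0.125 ]
green [294.1 183.4] [289 180  11   8  76] [334. 235.] [334 235   1   1   1] [0.5217 0.022  0.1258] 0.0116 [0.5246 0.027  0.127 ] [0.5182 0.0173 0.125 ]
blue [341.1 180.8] [336 177  11   9  77] [291.5 195.9] [285 189  14  15 166] [0.5787 0.1219 0.1224] 0.0011 [0.578  0.1218 0.127 ] [0.5813 0.119  0.125 ]
[0.59893565 0.04083773 0.127     ] {'red': (np.float64(0.0856), np.float64(-78.9)), 'yellow': (np.float64(0.0806), np.float64(12.1)), 'green': (np.float64(0.0756), np.float64(-169.4)), 'blue': (np.float64(0.0836), np.float64(104.5))}
cup [0.56563202 0.23276434 0.075     ] flask [ 0.63677528 -0.16729129  0.05      ]
```

Red, yellow and blue agree between the two views, with heights of 0.121–0.123 at the blob centroid. Red to blue is 169 mm (170 expected), so the centre is at about (0.597, 0.039), and yellow fits at 85 mm. The green mask failed in the top view, but symmetry puts green at about (0.514, 0.020). Now I'll travel to above red with the jaws shut.

```bash
python3 -m crank '[[-1,[0.46,-0.3,0],[0,0,0]],[-1,[0.46,-0.3,0],[0,0,0]],[-1,[0.46,-0.3,0],[0,0,0]],[-1,[0.46,-0.3,0],[0,0,0]],[-1,[0.46,-0.3,0],[0,0,0]]]' 20
```

```text
clock: 0.6
position: [0.3539, -0.4034, 0.2531]
ee_rot: [0.983, 0.183, -0.0, -0.0]
ft_force: [1.2, -0.5, 0.5]
grip_width: 0.143
```

```bash
python3 -m crank '[[-1,[0.46,-0.3,0],[0,0,0]],[-1,[0.46,-0.3,0],[0,0,0]],[-1,[0.46,-0.3,0],[0,0,0]],[-1,[0.46,-0.3,0],[0,0,0]],[-1,[0.46,-0.3,0],[0,0,0]]]'
```

```text
clock: 1.1
position: [0.4824, -0.2254, 0.2532]
ee_rot: [0.983, 0.183, -0.0, 0.0]
ft_force: [0.5, -1.5, -0.5]
grip_width: 0.0
```

```bash
python3 -m crank '[[-1,[0.46,-0.3,0],[0,0,0]],[-1,[0.46,-0.3,0],[0,0,0]],[-1,[0.46,-0.3,0],[0,0,0]],[-1,[0.46,-0.3,0],[0,0,0]],[-1,[0,0,0],[0,0,0]]]'
cat >> h.py <<'E'
from scipy.spatial.transform import Rotation as Ro
def go(x,y,z):
    o=manip.get_obs();R=Ro.from_quat(o['ee_rot']);d=R.inv().apply(np.array([x,y,z])-o['position'])
    print('t',o['clock'],'pos',o['position'].round(4),'F',o['ft_force'].round(2),'w',round(o['grip_width'],3),'tilt',(R.as_matrix()[:,2]).round(4),'-> units',(d/.08).round(3))
E
python3 -c "
from h import *
go(.616,-.044,.2)"
```

```text
clock: 1.6
position: [0.5866, -0.0774, 0.2527]
ee_rot: [0.982, 0.187, 0.0, -0.002]
ft_force: [-0.2, -0.5, 0.5]
grip_width: -0.004
t 1.6 pos [ 0.5866 -0.0774  0.2527] F [-0.17 -0.53  0.53] w -0.004 tilt [ 1.0e-04  3.6e-03 -1.0e+00] -> units [ 0.494 -0.251  0.66 ]
```

```bash
python3 -m crank '[[-1,[0.25,-0.125,0],[0,0,0]],[-1,[0.25,-0.125,0.3],[0,0,0]],[-1,[0,0,0.3],[0,0,0]],[-1,[0,0,0.3],[0,0,0]],[-1,[0,0,0],[0,0,0]]]'
python3 -c "
from h import *
go(.616,-.044,.16)
for n in('scene','top'):
    im=manip.camera(n);cv2.imwrite(f'pics/{n}1.png',im)
    x0,y0,x1,y1=W[n];y0-=60;cv2.imwrite(f'pics/{n}1z.png',cv2.resize(im[y0:y1,x0:x1],None,fx=3,fy=3))
"
```

```text
clock: 2.1
position: [0.6128, -0.0517, 0.1776]
ee_rot: [0.983, 0.183, -0.003, -0.001]
ft_force: [-0.6, -0.9, -0.2]
grip_width: 0.005
t 2.1 pos [ 0.6128 -0.0517  0.1776] F [-0.61 -0.91 -0.18] w 0.005 tilt [-6.3e-03  4.0e-04 -1.0e+00] -> units [ 0.074 -0.074  0.219]
```

View pics/scene1z.png

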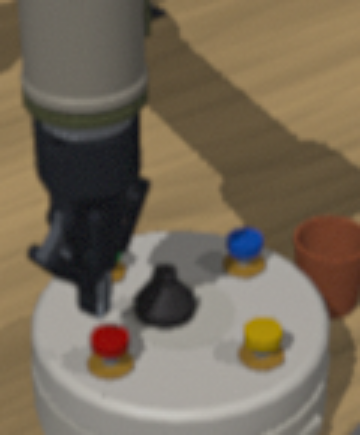

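View pics/top1z.png

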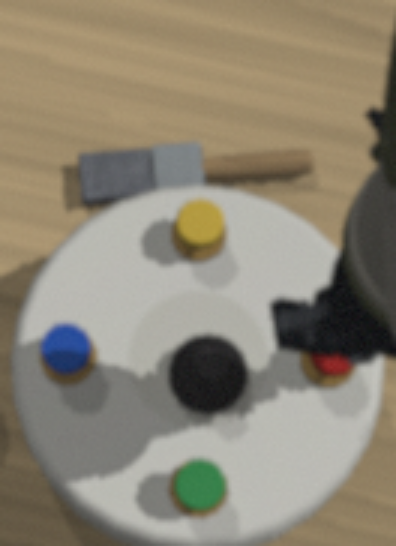

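```bash
cat >> h.py <<'E'
def proj(n,P):
    i=manip.camera_info(n);T=i['camera_from_world']
    return cv2.projectPoints(np.array([P],float),cv2.Rodrigues(T[:3,:3])[0],T[:3,3],i['K'],np.array([i['k1'],0,0,0.]))[0][0,0]
E
python3 - <<'E'
from h import *
go(.616,-.044,.16)
p=manip.get_obs()['position']
for n in('scene','top'):
    im=cv2.imread(f'pics/{n}1.png');x0,y0,x1,y1=W[n];y0-=60
    im=cv2.resize(im[y0:y1,x0:x1],None,fx=3,fy=3)
    for dz in(0,-.022,-.035):
        u=(proj(n,p+[0,0,dz])-[x0,y0])*3; cv2.circle(im,tuple(int(v) for v in u),4,(0,255,0),1);print(n,dz,u)
    cv2.imwrite(f'pics/{n}1p.png',im)
E
```

```text
t 2.2 pos [ 0.6147 -0.0517  0.1816] F [0.29 0.64 0.82] w -0.001 tilt [-6.e-04  0.e+00 -1.e+00] -> units [ 0.05  -0.083  0.27 ]
scene 0 [ 96.29664402 283.5253281 ]
scene -0.022 [ 97.48096655 306.36023404]
scene -0.035 [ 98.16737354 319.57739094]
top 0 [362.22136741 334.97939859]
top -0.022 [355.0091933  343.60410066]
top -0.035 [350.96216611 348.44266203]
```

View pics/scene1p.png

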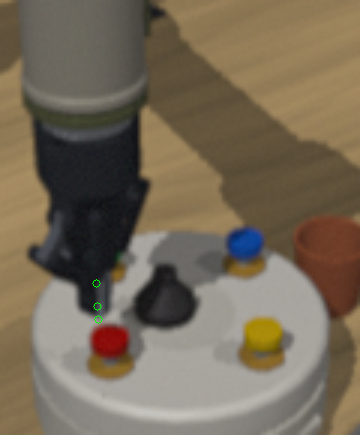

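View pics/top1p.png

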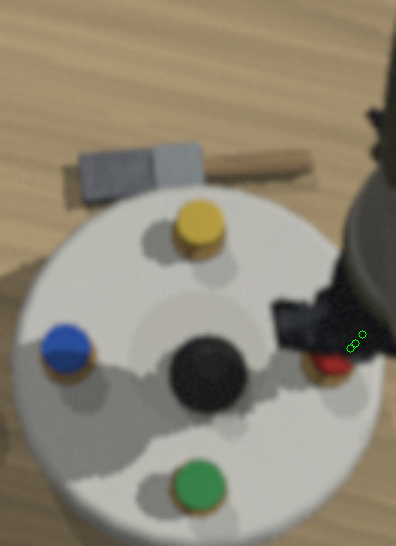

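The projected TCP and the tip 22 mm ahead land on the visible fingertip in the scene view (about zoom 97,307), so the model holds. The knuckles lie along the line to the stopper, so I'll turn the tool 36°. That keeps them clear at all three pins.

```bash
python3 -m crank '[[-1,[0,0,0],[0,0,-0.16]],[-1,[0,0,0],[0,0,-0.16]],[-1,[0,0,0],[0,0,-0.16]],[-1,[0,0,0],[0,0,-0.16]],[-1,[0,0,0],[0,0,-0.16]]]'
python3 -m crank '[[-1,[0,0,0],[0,0,0]],[-1,[0,0,0],[0,0,0]],[-1,[0,0,0],[0,0,0]],[-1,[0,0,0],[0,0,0]],[-1,[0,0,0],[0,0,0]]]'
python3 -c "
from h import *
go(.616,-.044,.16);print(manip.get_obs()['joint_pos'].round(2))"
```

```text
clock: 2.7
position: [0.6156, -0.0517, 0.1834]
ee_rot: [0.877, 0.48, 0.001, 0.001]
ft_force: [0.3, 0.9, -0.1]
grip_width: 0.004
clock: 3.2
position: [0.6148, -0.0514, 0.1814]
ee_rot: [0.879, 0.477, -0.0, 0.0]
ft_force: [-0.8, 0.7, -1.0]
grip_width: 0.0
t 3.2 pos [ 0.6148 -0.0514  0.1814] F [-0.79  0.73 -1.05] w 0.0 tilt [ 1.e-04 -2.e-04 -1.e+00] -> units [ 0.085 -0.038  0.268]
[ 0.47  0.42 -0.59  1.55  0.24  1.24 -0.74]
```

```bash
python3 -m crank '[[-1,[0.085,-0.038,0],[0,0,0]],[-1,[0,0,0.13],[0,0,0]],[-1,[0,0,0.13],[0,0,0]],[-1,[0,0,0],[0,0,0]],[-1,[0,0,0],[0,0,0]]]'
python3 -c "
from h import *
go(.616,-.044,.138)
for n in('scene','top'):
    im=manip.camera(n)
    x0,y0,x1,y1=W[n];y0-=60;cv2.imwrite(f'pics/{n}2z.png',cv2.resize(im[y0:y1,x0:x1],None,fx=3,fy=3))
"
```

```text
clock: 3.7
position: [0.6156, -0.0442, 0.1599]
ee_rot: [0.879, 0.478, -0.0, -0.0]
ft_force: [0.3, -0.2, 0.4]
grip_width: -0.003
t 3.7 pos [ 0.6156 -0.0442  0.1599] F [ 0.32 -0.25  0.41] w -0.003 tilt [-0.0011  0.     -1.    ] -> units [0.005 0.003 0.273]
```

View pics/scene2z.png

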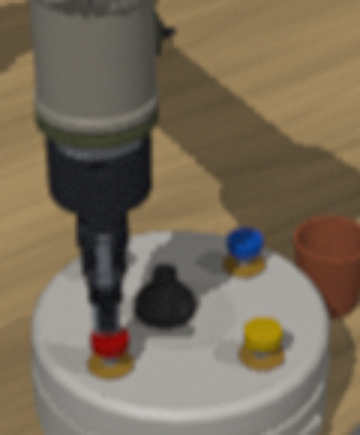

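View pics/top2z.png

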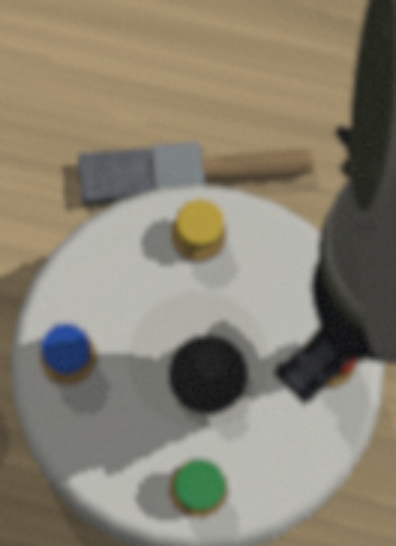

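The tip stands right over red's head (scene zoom 105,330) and the knuckles clear the stopper. Now I'll push gently.

```bash
python3 -m crank '[[-1,[0,0,0.04],[0,0,0]],[-1,[0,0,0.04],[0,0,0]],[-1,[0,0,0.04],[0,0,0]],[-1,[0,0,0.04],[0,0,0]],[-1,[0,0,0],[0,0,0]]]'
python3 -c "
from h import *
go(.616,-.044,.138)"
```

```text
clock: 4.3
position: [0.6159, -0.0441, 0.1473]
ee_rot: [0.879, 0.478, -0.0, -0.0]
ft_force: [-0.2, -0.2, -0.8]
grip_width: 0.001
t 4.3 pos [ 0.6159 -0.0441  0.1473] F [-0.23 -0.18 -0.79] w 0.001 tilt [-3.e-04 -0.e+00 -1.e+00] -> units [0.002 0.001 0.116]
```

```bash
python3 -m crank '[[-1,[0,0,0.02],[0,0,0]],[-1,[0,0,0.02],[0,0,0]],[-1,[0,0,0.02],[0,0,0]],[-1,[0,0,0],[0,0,0]],[-1,[0,0,0],[0,0,0]]]'
python3 -c "
from h import *
go(.616,-.044,.138)"
```

```text
clock: 4.8
position: [0.6159, -0.044, 0.1426]
ee_rot: [0.879, 0.478, -0.0, -0.0]
ft_force: [-1.2, 0.8, -0.3]
grip_width: -0.0
t 4.8 pos [ 0.6159 -0.044   0.1426] F [-1.22  0.8  -0.31] w -0.0 tilt [-3.e-04  0.e+00 -1.e+00] -> units [0.001 0.001 0.058]
```

```bash
python3 -m crank '[[-1,[0,0,0.01],[0,0,0]],[-1,[0,0,0.01],[0,0,0]],[-1,[0,0,0.01],[0,0,0]],[-1,[0,0,0],[0,0,0]],[-1,[0,0,0],[0,0,0]]]'
python3 -c "
from h import *
go(.616,-.044,.138)
for n in('scene',):
    im=manip.camera(n)
    x0,y0,x1,y1=W[n];y0-=60;cv2.imwrite(f'pics/{n}3z.png',cv2.resize(im[y0:y1,x0:x1],None,fx=3,fy=3))
"
```

```text
clock: 5.3
position: [0.6159, -0.044, 0.1404]
ee_rot: [0.879, 0.478, -0.0, -0.0]
ft_force: [0.1, 0.0, 1.0]
grip_width: 0.004
t 5.3 pos [ 0.6159 -0.044   0.1404] F [0.1  0.01 1.  ] w 0.004 tilt [-1.e-04  0.e+00 -1.e+00] -> units [0.    0.001 0.03 ]
```

View pics/scene3z.png

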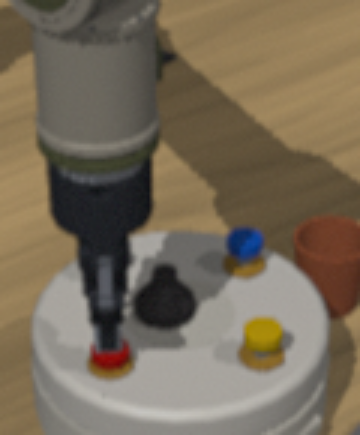

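The head is nearly on its seat (red at zoom 110,355). I'll keep going in sub-millimetre steps until the force rises.

```bash
python3 -m crank '[[-1,[0,0,0.01],[0,0,0]],[-1,[0,0,0.01],[0,0,0]],[-1,[0,0,0],[0,0,0]],[-1,[0,0,0],[0,0,0]],[-1,[0,0,0],[0,0,0]]]'
```

```text
clock: 5.85
position: [0.616, -0.044, 0.1388]
ee_rot: [0.879, 0.478, 0.0, -0.0]
ft_force: [0.1, 0.7, 0.6]
grip_width: -0.002
```

```bash
python3 -m crank '[[-1,[0,0,0.01],[0,0,0]],[-1,[0,0,0],[0,0,0]],[-1,[0,0,0],[0,0,0]],[-1,[0,0,0],[0,0,0]],[-1,[0,0,0],[0,0,0]]]'
```

```text
clock: 6.35
position: [0.616, -0.044, 0.1382]
ee_rot: [0.879, 0.478, 0.0, 0.0]
ft_force: [-0.5, 0.3, 4.0]
grip_width: 0.002
```

```bash
python3 -m crank '[[-1,[0,0,0.008],[0,0,0]],[-1,[0,0,0],[0,0,0]],[-1,[0,0,0],[0,0,0]],[-1,[0,0,0],[0,0,0]],[-1,[0,0,0],[0,0,0]]]'
```

```text
clock: 6.85
position: [0.6161, -0.044, 0.1381]
ee_rot: [0.879, 0.478, 0.0, 0.0]
ft_force: [-3.6, 0.4, 8.2]
grip_width: 0.001
```

Firm stop at TCP 0.1381 (tip 0.116) with the force rising to 8 N, so red is home. Lifting and moving to yellow.

```bash
python3 -m crank '[[-1,[0,0,-0.15],[0,0,0]],[-1,[0,0,-0.2],[0,0,0]],[-1,[0,0,-0.2],[0,0,0]],[-1,[0,0,0],[0,0,0]],[-1,[0,0,0],[0,0,0]]]'
python3 -c "
from h import *
go(.680,.058,.16)"
```

```text
clock: 7.35
position: [0.6163, -0.0441, 0.1823]
ee_rot: [0.879, 0.478, 0.001, 0.0]
ft_force: [-0.2, 0.6, -1.4]
grip_width: 0.003
t 7.35 pos [ 0.6163 -0.0441  0.1823] F [-0.17  0.63 -1.43] w 0.003 tilt [ 1.3e-03 -4.0e-04 -1.0e+00] -> units [ 1.504 -0.026  0.279]
```

```bash
python3 -m crank '[[-1,[0.375,-0.007,0],[0,0,0]],[-1,[0.375,-0.007,0],[0,0,0]],[-1,[0.375,-0.006,0],[0,0,0]],[-1,[0.375,-0.006,0],[0,0,0]],[-1,[0,0,0],[0,0,0]]]'
python3 -m crank '[[-1,[0,0,0.1],[0,0,0]],[-1,[0,0,0.1],[0,0,0]],[-1,[0,0,0.05],[0,0,0]],[-1,[0,0,0],[0,0,0]],[-1,[0,0,0],[0,0,0]]]'
python3 -c "
from h import *
go(.680,.058,.138)
for n in('scene','top'):
    im=manip.camera(n)
    x0,y0,x1,y1=W[n];y0-=60;cv2.imwrite(f'pics/{n}4z.png',cv2.resize(im[y0:y1,x0:x1],None,fx=3,fy=3))
"
```

```text
clock: 7.85
position: [0.6796, 0.063, 0.1804]
ee_rot: [0.877, 0.48, 0.0, -0.002]
ft_force: [-1.0, 0.9, -0.5]
grip_width: 0.003
clock: 8.35
position: [0.6794, 0.0572, 0.1615]
ee_rot: [0.879, 0.477, -0.0, 0.0]
ft_force: [0.3, 0.4, 0.2]
grip_width: -0.001
t 8.35 pos [0.6794 0.0572 0.1615] F [0.29 0.39 0.17] w -0.001 tilt [ 0.e+00 -3.e-04 -1.e+00] -> units [0.013 0.001 0.294]
```

View pics/scene4z.png

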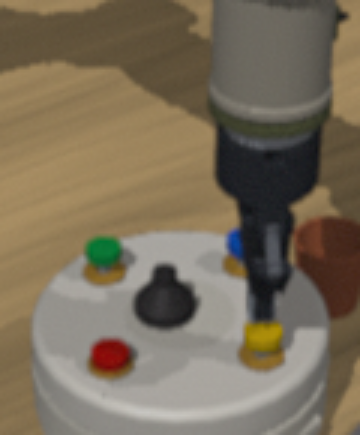

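View pics/top4z.png

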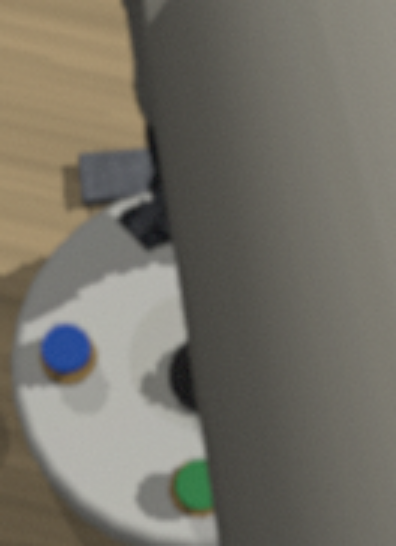

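Red sits on its seat and stayed there (zoom 110,355). The tip is over yellow's head (262,322), and green stands unchanged at (103,248). Now pushing yellow.

```bash
python3 -m crank '[[-1,[0.008,0,0.04],[0,0,0]],[-1,[0,0,0.04],[0,0,0]],[-1,[0,0,0.04],[0,0,0]],[-1,[0,0,0.04],[0,0,0]],[-1,[0,0,0.03],[0,0,0]]]'
python3 -m crank '[[-1,[0,0,0.02],[0,0,0]],[-1,[0,0,0.02],[0,0,0]],[-1,[0,0,0.02],[0,0,0]],[-1,[0,0,0],[0,0,0]],[-1,[0,0,0],[0,0,0]]]'
```

```text
clock: 8.95
position: [0.6798, 0.0584, 0.1462]
ee_rot: [0.879, 0.478, -0.0, 0.0]
ft_force: [-1.2, 0.1, 1.6]
grip_width: -0.001
clock: 9.45
position: [0.6798, 0.0583, 0.1412]
ee_rot: [0.879, 0.478, -0.0, -0.0]
ft_force: [-0.9, 0.3, -0.5]
grip_width: 0.001
```

```bash
python3 -m crank '[[-1,[0,0,0.01],[0,0,0]],[-1,[0,0,0.01],[0,0,0]],[-1,[0,0,0],[0,0,0]],[-1,[0,0,0],[0,0,0]],[-1,[0,0,0],[0,0,0]]]'
```

```text
clock: 9.95
position: [0.6798, 0.0583, 0.1398]
ee_rot: [0.879, 0.478, -0.0, 0.0]
ft_force: [-0.8, -0.5, 1.3]
grip_width: -0.001
```

```bash
python3 -m crank '[[-1,[0,0,0.01],[0,0,0]],[-1,[0,0,0.01],[0,0,0]],[-1,[0,0,0],[0,0,0]],[-1,[0,0,0],[0,0,0]],[-1,[0,0,0],[0,0,0]]]'
```

```text
clock: 10.45
position: [0.6798, 0.0583, 0.1382]
ee_rot: [0.879, 0.478, -0.0, 0.0]
ft_force: [-0.8, -2.0, 2.0]
grip_width: 0.002
```

```bash
python3 -m crank '[[-1,[0,0,0.008],[0,0,0]],[-1,[0,0,0],[0,0,0]],[-1,[0,0,0],[0,0,0]],[-1,[0,0,0],[0,0,0]],[-1,[0,0,0],[0,0,0]]]'
```

```text
clock: 10.95
position: [0.6799, 0.0583, 0.1382]
ee_rot: [0.879, 0.478, 0.0, 0.0]
ft_force: [-2.2, -1.1, 7.0]
grip_width: 0.002
```

Same stop height (0.1382) and 7 N, so yellow is home. Next is blue at (0.5785, 0.122).

```bash
python3 -m crank '[[-1,[0,0,-0.15],[0,0,0]],[-1,[0,0,-0.2],[0,0,0]],[-1,[0,0,-0.2],[0,0,0]],[-1,[0,0,0],[0,0,0]],[-1,[0,0,0],[0,0,0]]]'
python3 -c "
from h import *
go(.5785,.122,.16)"
```

```text
clock: 11.45
position: [0.6801, 0.0585, 0.1826]
ee_rot: [0.879, 0.478, 0.001, 0.0]
ft_force: [0.5, 1.0, -1.0]
grip_width: 0.001
t 11.45 pos [0.6801 0.0585 0.1826] F [ 0.51  1.01 -0.98] w 0.001 tilt [ 0.0015  0.     -1.    ] -> units [-0.024 -1.498  0.28 ]
```

```bash
python3 -m crank '[[-1,[-0.006,-0.375,0],[0,0,0]],[-1,[-0.006,-0.375,0],[0,0,0]],[-1,[-0.006,-0.375,0],[0,0,0]],[-1,[-0.006,-0.375,0],[0,0,0]],[-1,[0,0,0],[0,0,0]]]'
python3 -m crank '[[-1,[0,0,0.1],[0,0,0]],[-1,[0,0,0.1],[0,0,0]],[-1,[0,0,0.05],[0,0,0]],[-1,[0,0,0],[0,0,0]],[-1,[0,0,0],[0,0,0]]]'
python3 -c "
from h import *
go(.5785,.122,.138)
for n in('scene','top'):
    im=manip.camera(n)
    x0,y0,x1,y1=W[n];y0-=60;cv2.imwrite(f'pics/{n}5z.png',cv2.resize(im[y0:y1,x0:x1],None,fx=3,fy=3))
"
```

```text
clock: 11.95
position: [0.575, 0.1251, 0.1815]
ee_rot: [0.877, 0.48, -0.001, -0.0]
ft_force: [1.3, 0.7, 0.5]
grip_width: 0.001
clock: 12.45
position: [0.5782, 0.1217, 0.1613]
ee_rot: [0.879, 0.478, -0.0, -0.0]
ft_force: [-0.2, -0.6, -0.4]
grip_width: 0.003
t 12.45 pos [0.5782 0.1217 0.1613] F [-0.22 -0.62 -0.37] w 0.003 tilt [-5.e-04  2.e-04 -1.e+00] -> units [0.005 0.001 0.292]
```

View pics/scene5z.png

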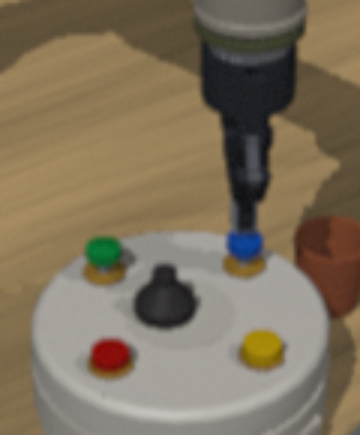

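View pics/top5z.png

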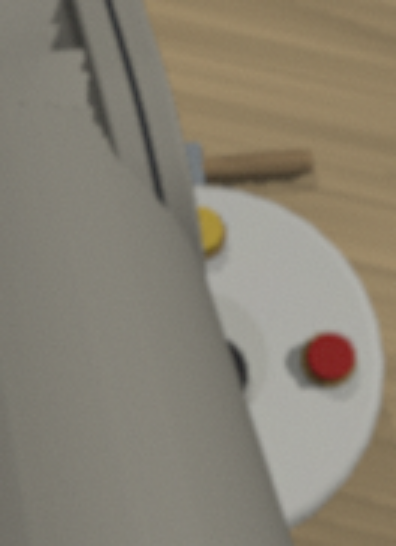

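Yellow (262,350) and red (110,355) sit on their seats, and the tip is over blue's head (245,230). Now pushing blue.

```bash
python3 -m crank '[[-1,[0,0,0.04],[0,0,0]],[-1,[0,0,0.04],[0,0,0]],[-1,[0,0,0.04],[0,0,0]],[-1,[0,0,0.04],[0,0,0]],[-1,[0,0,0.03],[0,0,0]]]'
python3 -m crank '[[-1,[0,0,0.02],[0,0,0]],[-1,[0,0,0.02],[0,0,0]],[-1,[0,0,0.02],[0,0,0]],[-1,[0,0,0],[0,0,0]],[-1,[0,0,0],[0,0,0]]]'
```

```text
clock: 13.05
position: [0.5781, 0.122, 0.1463]
ee_rot: [0.879, 0.478, 0.0, 0.0]
ft_force: [-1.8, -0.4, 3.0]
grip_width: -0.001
clock: 13.55
position: [0.5779, 0.122, 0.1414]
ee_rot: [0.879, 0.478, -0.0, -0.0]
ft_force: [-0.9, 0.3, -0.2]
grip_width: -0.0
```

```bash
python3 -m crank '[[-1,[0,0,0.01],[0,0,0]],[-1,[0,0,0.01],[0,0,0]],[-1,[0,0,0],[0,0,0]],[-1,[0,0,0],[0,0,0]],[-1,[0,0,0],[0,0,0]]]'
```

```text
clock: 14.05
position: [0.578, 0.122, 0.14]
ee_rot: [0.879, 0.478, -0.0, 0.0]
ft_force: [-1.0, -0.1, 1.2]
grip_width: -0.004
```

```bash
python3 -m crank '[[-1,[0,0,0.01],[0,0,0]],[-1,[0,0,0.01],[0,0,0]],[-1,[0,0,0],[0,0,0]],[-1,[0,0,0],[0,0,0]],[-1,[0,0,0],[0,0,0]]]'
```

```text
clock: 14.55
position: [0.5781, 0.122, 0.1383]
ee_rot: [0.879, 0.478, 0.0, 0.0]
ft_force: [0.2, 0.1, 0.7]
grip_width: 0.002
```

```bash
python3 -m crank '[[-1,[0,0,0.008],[0,0,0]],[-1,[0,0,0],[0,0,0]],[-1,[0,0,0],[0,0,0]],[-1,[0,0,0],[0,0,0]],[-1,[0,0,0],[0,0,0]]]'
```

```text
clock: 15.05
position: [0.5781, 0.122, 0.1381]
ee_rot: [0.879, 0.478, 0.0, 0.0]
ft_force: [-1.9, -1.2, 5.9]
grip_width: -0.001
```

Blue is home as well. Lifting clear and checking.

```bash
python3 -m crank '[[-1,[0,0,-0.2],[0,0,0]],[-1,[0,0,-0.4],[0,0,0]],[-1,[0,0,-0.5],[0,0,0]],[-1,[0,0,-0.5],[0,0,0]],[-1,[0,0,0],[0,0,0]]]'
python3 -m crank '[[-1,[0,0,0],[0,0,0]],[-1,[0,0,0],[0,0,0]],[-1,[0,0,0],[0,0,0]],[-1,[0,0,0],[0,0,0]],[-1,[0,0,0],[0,0,0]]]'
python3 -c "
from h import *
go(.578,.122,.25)
im=manip.camera('scene');cv2.imwrite('pics/scene6.png',im)
S0=blobs('scene',cv2.imread('pics/scene0.png'));S1=blobs('scene',im)
for c in H:
  if S1[c] is not None: print(c,S0[c][0].round(1),S1[c][0].round(1))
"
```

```text
clock: 15.55
position: [0.5801, 0.1231, 0.2727]
ee_rot: [0.878, 0.478, 0.005, 0.001]
ft_force: [1.1, -0.1, -0.9]
grip_width: -0.002
clock: 16.05
position: [0.5778, 0.1219, 0.2652]
ee_rot: [0.879, 0.478, -0.0, -0.0]
ft_force: [0.2, -0.5, 0.3]
grip_width: -0.007
t 16.05 pos [0.5778 0.1219 0.2652] F [ 0.19 -0.45  0.32] w -0.007 tilt [-9.e-04 -1.e-04 -1.e+00] -> units [0.002 0.001 0.19 ]
red [296.3 213.4] [296.4 217.9]
yellow [347.3 211.3] [346.9 215.7]
green [294.1 183.4] [294.1 183.4]
blue [341.1 180.8] [340.9 185. ]
```

View pics/scene6.png

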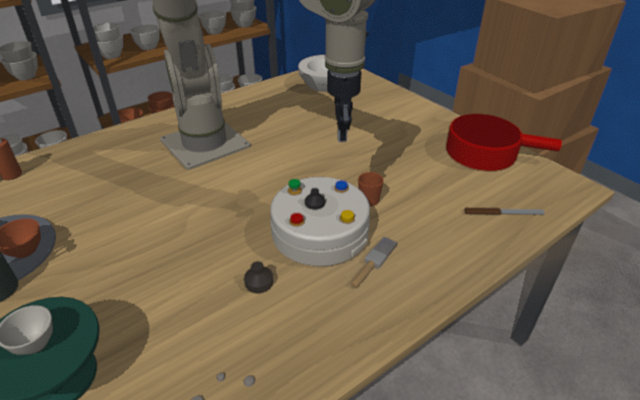

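The three pushed heads each sank by about 4.3 px. Green at (294,183) has not moved, and the stopper (315,198), cup (371,188), flask (258,277) and brush (375,262) are where they were. The arm hangs clear of everything, so I'll hand in.

```bash
python3 -c "
from workcell import manip
print(manip.hand_in())"
```

```text
the job is handed in; nothing more can be done
None
```

I pushed the red, then the yellow, then the blue pin home with the shut fingertips, and handed the job in at about 16 s of the 38 s allowed.

- **Pins home:** each push stopped hard with the TCP at 0.138 m, which puts the fingertips at 116 mm, the given home height. The readings at the stops were about 8, 7 and 6 N, well under the 35 N limit. I only read the force at the end of each call, so I didn't see peaks in between.
- **Last picture:** the three pushed heads had dropped 4.2–4.5 px and sat on their seats. Green's position had not changed. By eye, the stopper, cup, flask and brush stood where they began; I did not measure them. The arm was clear of everything.
- **Checks that failed or disagreed:** the green colour mask failed in the first top view, so I took green's place from the mould's symmetry and checked it in the scene view. The 3 N sliding friction never showed clearly in the force readings between steps. I judged home by the stop height, the rise in force and the pictures.

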